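# Shut the parts organiser's flip lids in one pass of a fingertip

### The arm

A 6-joint arm with a two-finger parallel gripper is mounted at the origin on a cart in front of the work surface, level with it; the furniture and walls round the work are solid. World frame = base frame: x ahead of the robot, y to its left, z up, the work surface at z = 0. Lengths are in m, angles in rad, forces in N, time in s.
With the tool pointing down it reaches from about 0.425 to 0.95 m from the base axis. Payload 3.5 kg.
Tool frame: the origin (TCP) lies at the very end of the fingers, on their centre line; the grasp point (between the pads) lies 19 mm behind it; z points along the fingers, y is the direction in which the jaws open and shut (so a half turn about z gives the same grasp; the last joint's range is limited). The gripper opens to 85 mm and grips with 20 to 120 N. Pads are 22 mm wide; open, the fingers measure 114 mm over their backs; the gripper's body (76 mm by 85 mm) begins 54 mm behind the grasp point. The pads swing forward as they close: fully open they stand 13 mm farther back than shut.
Start: joints at [1.176, 0.286, 1.577, -0, 1.279, -0.15], TCP at [0.164, 0.655, 0.231] pointing down, gripper open.
Joint ranges: [-2.77, 2.77], [-0.9, 2.22], [0.21, 2.48], [-1.53, 4.67], [0.24, 2.81], [-2.84, 2.84]. Speed limits (rad/s): [2.79, 2.79, 3.14, 3.14, 3.14, 3.14].

### API

Orientations are given as a unit quaternion [x, y, z, w].
In Python, from plant import get_state, read_camera, sign_off gives the robot as it stands.
- The arm moves only by the tool step_arm, never from a script. Its argument "targets" is a list that holds one entry, the list of rows, each a list of 5 numbers: the opening, from 0 (shut) to 1 (fully open), then the shift along the tool's x, y, z each as a share of 4 cm, from -1 to 1, then the turn about the tool's z as a share of 5 degrees, from -1 to 1. A call has 1 to 10 rows; each row shifts and turns the commanded pose from where the row before left it, along the tool's axes as they then stand; what a row does not reach is not made up. A row lasts 1/12 s, in which the tool goes at most 41.7 mm and 7.16 degrees, less where a joint would pass 70% of its speed; a pose out of reach is approached as far as the arm can. A call with a number of a shift or a turn outside -1 to 1 is refused whole. A call with a gripper value outside its range is refused whole. The fingers move at their own pace and stop on an object; "squeeze" is the grip in N (left out, the last holds). Time passes only in rows, so rows that do not move let the fingers close. It gives the time, the measured TCP pose, the force and the opening at its end, in the units of the state.
- get_state(): the state, without advancing time (a new reading comes with each control period).
- read_camera(name): name is "scene" or "top"; returns a dict with "pixels" (420x560x3 uint8, red, green, blue), "range_z" (420x560 float32, m along the optical axis (not along the pixel's ray), 0 where there is no reading), "mtx" (3x3 intrinsics, pixels), "k1" (the pictures are not rectified: a ray, as slopes to the right and down, at radius r is drawn at 1 + k1 r^2 times it, then the intrinsics apply), "rvec" (rotation vector, rad) and "tvec" (3), from world to camera coordinates, as OpenCV has them. Camera axes: x right, y down, z forward; pixel columns grow to the right and rows downward; lengths in m; the calibration is good to about 2 mm. A picture is of the moment at which its call begins.
- sign_off(): hands the job in, once; it reports no verdict.
The state is a dict: "time": time; "qpos": joint angles; "dq": joint speeds; "joint_efforts": joint torques, N m; "eef_pos": TCP position; "tcp_rot": TCP orientation; "contact_force": force on the tool from outside, world axes, zero at the start; "wrist_torque": the same for the moment, N m; "opening": opening from 0.0 (shut) to 1.0 (fully open).
Only numpy, scipy, OpenCV 4.12 (cv2) and the standard library are available. Lean on these libraries where they do the work, as an engineer would, in place of code of your own. Each camera call takes 0.05 s, during which the arm holds its last target.

### The job

The clasps are fitted, so close up the parts organiser before leaf dust gets into the hardware: starting just off its left-hand end as seen from the robot, where the first lid is hinged to the end wall, run your fingertips along the row in one light pass, folding each lid over in turn and pressing it fully shut, without lifting your fingers away before the last lid is down. Nothing is to be picked up: do not press hard, shove or lift the organiser, and leave the tape, marker, blue roll and stamp where they lie.

Things in the scene. Friction and masses are not known exactly. Their poses are not given: they have to be found in the camera images.
- organizer: Loose small-parts organiser, grey open box 62 mm (its x) by 206 mm (its y), 38 mm high, about 1.5 kg with the brass hardware in it, origin at the centre of its underside, standing on the bench; about 10 N sideways starts it sliding. Five compartments in a row along its y, each with a dark green flip lid, lid 1 at the +y end, lid 5 at the -y end. Lids are hinged on their +y sides, so a stroke from +y to -y folds each one down
- lid_1_edge (a point): top of the free edge of lid 1 (+y end), 34 mm from its hinge. Lids: 56 mm wide (x), 36 mm from hinge to free edge; hinge axes along the box's x, 39.5 mm above the bench, hinge of lid k at y = 98 - 40 (k - 1) mm in the box's frame. Open lids stand about upright; shut, their faces rise gently from 41 mm above the bench at the hinge to 45 mm at the free edge (the highest part)
- lid_5_edge (a point): top of the free edge of lid 5, the lid at the -y end of the organiser; shut, it lies at y = -96 mm in the box's frame, 45 mm above the bench
- lid_1 (a joint): hinge of lid 1 (counted from the organiser's +y end), rad: 0 = shut flat, 1.57 = upright, 1.85 = leaning back towards +y against its stop. Starts 1.45 to 1.85. The hinge is a little stiff (0.004 N m), so the lid stays at whatever angle it is left and does not fall shut
- lid_2 (a joint): hinge of lid 2 (counted from the organiser's +y end), rad: 0 = shut flat, 1.57 = upright, 1.85 = leaning back towards +y against its stop. Starts 1.45 to 1.85. The hinge is a little stiff (0.004 N m), so the lid stays at whatever angle it is left and does not fall shut
- lid_3 (a joint): hinge of lid 3 (counted from the organiser's +y end), rad: 0 = shut flat, 1.57 = upright, 1.85 = leaning back towards +y against its stop. Starts 1.45 to 1.85. The hinge is a little stiff (0.004 N m), so the lid stays at whatever angle it is left and does not fall shut
- lid_4 (a joint): hinge of lid 4 (counted from the organiser's +y end), rad: 0 = shut flat, 1.57 = upright, 1.85 = leaning back towards +y against its stop. Starts 1.45 to 1.85. The hinge is a little stiff (0.004 N m), so the lid stays at whatever angle it is left and does not fall shut
- lid_5 (a joint): hinge of lid 5 (counted from the organiser's +y end), rad: 0 = shut flat, 1.57 = upright, 1.85 = leaning back towards +y against its stop. Starts 1.45 to 1.85. The hinge is a little stiff (0.004 N m), so the lid stays at whatever angle it is left and does not fall shut
- masking_tape: loose roll of masking tape lying flat, beige, 92 mm across, 25 mm high, on the organiser's +x side; origin at the centre of its underside; to be left alone
- marker: loose white marker pen with black cap, 135 mm long (its y), 17 mm thick, on the organiser's -x side; origin at the centre of its underside; to be left alone
- blue_roll: loose blue wrapped roll, 108 mm long (its x), 21 mm wide, 15 mm high, on the organiser's -x side; origin at the centre of its underside; to be left alone
- stamp: loose hand stamp with upright turned wooden handle, 26 x 50 mm, 74 mm high, on the organiser's +x side; origin at the centre of its underside; to be left alone
Mind the look-alikes: they are no part of the job. Of the things like the organizer, leave any that is brown; of the rest the larger one is meant.

How it is judged:
By the outcome, as a careful person would: the job done as asked, in the order asked, and still so for the second after the job is handed in, with the robot touching nothing.
It also fails if it takes over 45 s, if anything falls off the work surface, if the arm or the gripper's body presses on something with over 40 N, if the wrist force passes 120 N, or if a joint passes its speed limit or range.

## Working session

There is one attempt and no reset: what is moved stays moved. The work goes in short steps, Python scripts to look and compute and a tool call to move; the robot and the scene stay as the last step left them, time stands still between calls to the robot, and variables do not carry over. Pictures are saved under pics/ and viewed, and the job is handed in when it is done.

Besides the shell and the picture viewer there is one more tool, called as name(argument=value, ...) on one line, values as JSON. step_arm: Moves the arm, as the interface text tells. Shift numbers are shares of 4 cm and turn numbers shares of 5 degrees, none past 1 either way. Its arguments: {"type":"object","properties":{"targets":{"type":"array"},"squeeze":{"type":"number"}},"required":["targets"]}

```bash
mkdir -p pics; cat > h.py <<'E'
import numpy as np,cv2,pickle
from plant import get_state,read_camera,sign_off
def grab(n,tag):
    c=read_camera(n); pickle.dump(c,open(f'{tag}.pkl','wb')); cv2.imwrite(f'pics/{tag}.png',c['pixels'][:,:,::-1]); return c
def pts(c):
    K=np.array(c['mtx']);h,w=c['range_z'].shape;k=c['k1']
    u,v=np.meshgrid(np.arange(w),np.arange(h))
    d=np.array([k,0,0,0,0],float)
    p=cv2.undistortPoints(np.stack([u,v],-1).reshape(-1,1,2).astype(float),K,d).reshape(h,w,2)
    z=c['range_z'];P=np.dstack([p[...,0]*z,p[...,1]*z,z])
    R=cv2.Rodrigues(np.array(c['rvec'],float))[0]
    W=(P-np.array(c['tvec']).ravel())@R
    W[z==0]=np.nan
    return W
E
python3 - <<'E'
from h import *
print(get_state())
for n in('scene','top'):
    c=grab(n,n+'0')
E
```

```text
{'time': 0.0, 'qpos': array([ 1.17602079e+00,  2.87175802e-01,  1.57818046e+00, -1.10225578e-05,
        1.27864156e+00, -1.49992509e-01]), 'dq': array([ 0.00059012, -0.00060026,  0.0004581 , -0.00086503, -0.00148917,
       -0.00160416]), 'joint_efforts': array([ 2.92602199e-04, -4.05978763e+01, -2.92627054e+01, -1.21225048e-04,
        5.82968481e-03, -1.26458268e-06]), 'eef_pos': array([0.16329212, 0.65426126, 0.22993858]), 'tcp_rot': array([ 1.22084507e-01,  9.92518981e-01, -1.15966360e-03, -3.18446948e-04]), 'contact_force': array([-0.39014272,  0.19114579, -0.27511075]), 'wrist_torque': array([ 0.04280486, -0.01669524,  0.02792557]), 'opening': 1.0031544572868423}
```

View pics/scene0.png

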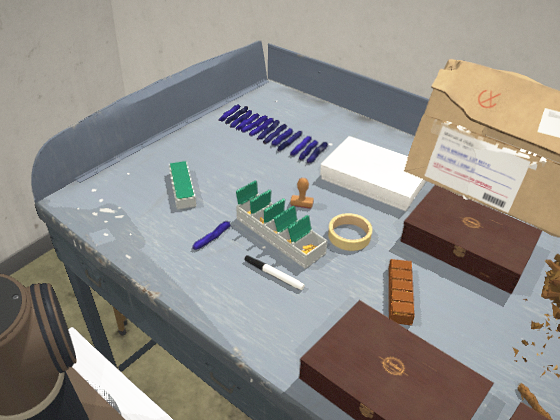

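View pics/top0.png

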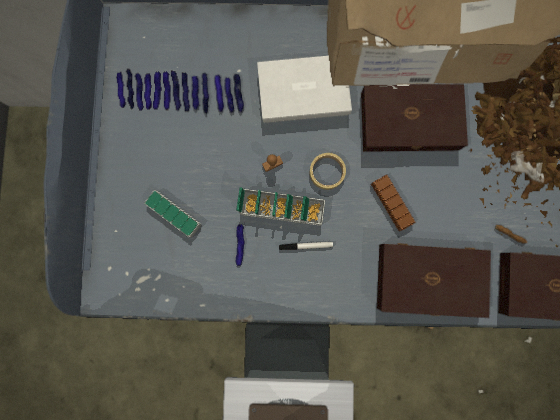

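Candidates in the top view: the grey box with open lids (282,208), the smaller grey/green box with shut lids (173,213), and the brown one (392,203). I choose the first because it is grey, larger and open. Next I check it in a close crop and measure its pose.

```bash
python3 - <<'E'
from h import *
c=pickle.load(open('top0.pkl','rb'));W=pts(c)
img=c['pixels']
cv2.imwrite('pics/crop1.png',cv2.resize(img[140:275,210:360,::-1],None,fx=5,fy=4.4,interpolation=cv2.INTER_CUBIC))
s=pickle.load(open('scene0.pkl','rb'));S=pts(s)
hsv=cv2.cvtColor(img,cv2.COLOR_RGB2HSV)
for nm,(u0,u1,v0,v1) in dict(box=(234,330,182,236),small=(140,205,185,240),brown=(368,416,170,235),tape=(305,350,148,193),stamp=(258,290,148,176),marker=(275,338,236,256),blue=(232,248,220,270)).items():
    w=W[v0:v1,u0:u1].reshape(-1,3); m=w[:,2]>0.008
    q=w[m]; print(nm,len(q),np.nanpercentile(q,[1,50,99],axis=0).round(3).tolist())
    r=cv2.minAreaRect(q[:,:2].astype(np.float32)*1000);print(r)
# box walls
q=W[182:236,234:330].reshape(-1,3)
for lo,hi in((.025,.042),(.05,.08)):
    p=q[(q[:,2]>lo)&(q[:,2]<hi)];print(lo,len(p),cv2.minAreaRect(p[:,:2].astype(np.float32)*1000))
# scene merge
hs=cv2.cvtColor(s['pixels'],cv2.COLOR_RGB2HSV);g=(hs[...,0]>60)&(hs[...,0]<90)&(hs[...,1]>100)
g[:, :210]=0
p=S[g];p=p[np.isfinite(p[:,0])]
print(len(p),np.percentile(p,[1,50,99],axis=0).round(3))
print("surface",np.nanmedian(W[260:300,200:370,2]),np.nanmedian(S[300:340,200:240,2]))
E
```

```text
box 1853 [[0.51, -0.078, 0.008], [0.576, 0.028, 0.025], [0.637, 0.136, 0.08]]
((576.1796875, 27.190673828125), (110.5685043334961, 246.47097778320312), 8.734498977661133)
small 1050 [[0.501, 0.237, 0.009], [0.553, 0.3, 0.031], [0.607, 0.365, 0.037]]
((558.1673583984375, 302.9028015136719), (140.44044494628906, 123.8143539428711), 89.79005432128906)
brown 1039 [[0.531, -0.295, 0.01], [0.593, -0.248, 0.03], [0.658, -0.201, 0.036]]
((589.57373046875, -240.2991485595703), (139.93472290039062, 66.89261627197266), 30.749771118164062)
tape 395 [[0.628, -0.128, 0.009], [0.674, -0.085, 0.025], [0.717, -0.04, 0.03]]
((673.8190307617188, -84.43375396728516), (89.86837768554688, 93.31739044189453), 77.13359069824219)
stamp 215 [[0.671, 0.031, 0.009], [0.685, 0.056, 0.022], [0.707, 0.078, 0.077]]
((688.588623046875, 55.29903793334961), (24.158803939819336, 50.10438919067383), 28.41670036315918)
marker 313 [[0.473, -0.099, 0.009], [0.483, -0.032, 0.016], [0.493, 0.033, 0.021]]
((482.7384338378906, -33.302162170410156), (15.40345287322998, 133.0337371826172), 3.954084634780884)
blue 256 [[0.432, 0.123, 0.009], [0.481, 0.131, 0.015], [0.53, 0.141, 0.02]]
((481.2864074707031, 131.4850311279297), (102.1834716796875, 17.805110931396484), 2.0486011505126953)
0.025 327 ((597.322998046875, 22.037384033203125), (212.193359375, 105.64949798583984), 83.6094741821289)
0.05 480 ((579.3438110351562, 50.267921447753906), (168.722412109375, 55.51594924926758), 83.49369049072266)
1574 [[ 0.546 -0.036  0.04 ]
 [ 0.578  0.041  0.06 ]
 [ 0.613  0.13   0.077]]
surface 0.0017693156271860497 -0.0004694076299428849
```

View pics/crop1.png

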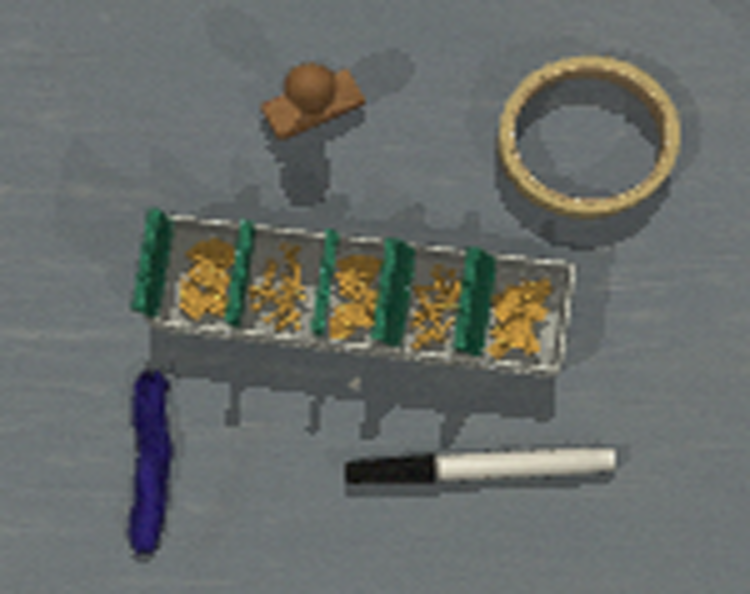

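```bash
python3 - <<'E'
from h import *
for tag,(u0,u1,v0,v1) in dict(top0=(234,330,182,236),scene0=(225,335,175,275)).items():
    c=pickle.load(open(tag+'.pkl','rb'));W=pts(c);q=W[v0:v1,u0:u1].reshape(-1,3)
    col=c['pixels'][v0:v1,u0:u1].reshape(-1,3)
    hs=cv2.cvtColor(c['pixels'],cv2.COLOR_RGB2HSV)[v0:v1,u0:u1].reshape(-1,3)
    g=(hs[:,0]>60)&(hs[:,0]<90)&(hs[:,1]>100)
    m=(q[:,2]>.028)&(q[:,2]<.044)&~g&(q[:,0]>.52)&(q[:,0]<.625)&(q[:,1]>-.09)&(q[:,1]<.145)
    p=q[m];r=cv2.minAreaRect(p[:,:2].astype(np.float32)*1000);print(tag,len(p),r)
    th=np.radians(-6.5);R=np.array([[np.cos(th),-np.sin(th)],[np.sin(th),np.cos(th)]])
    for lo,hi in ((.05,.09),):
      a=q[(q[:,2]>lo)&(q[:,2]<hi)&g]
      print('lids',cv2.minAreaRect(a[:,:2].astype(np.float32)*1000))
      b=a[:,:2]@R  # box-frame coords (not centred)
      print('x rng',np.percentile(b[:,0],[1,50,99]).round(4))
      h,e=np.histogram(b[:,1],bins=np.arange(-.14,.1,.004));print([(round(x,3),n) for x,n in zip(e,h) if n])
    b=p[:,:2]@R
    print('rim',np.percentile(b,[0,1,3,97,99,100],axis=0).round(4).tolist())
    L=(b[:,0]<np.percentile(b[:,0],20));print(np.polyfit(p[L][:,1],p[L][:,0],1))
    L=(b[:,0]>np.percentile(b[:,0],80));print(np.polyfit(p[L][:,1],p[L][:,0],1))
E
```

```text
top0 313 ((577.0498046875, 27.712539672851562), (205.42654418945312, 64.0917739868164), 83.6094741821289)
lids ((579.2691040039062, 50.066986083984375), (168.30618286132812, 55.41297912597656), 83.49369049072266)
x rng [0.5423 0.5695 0.5968]
[(np.float64(0.028), np.int64(1)), (np.float64(0.032), np.int64(31)), (np.float64(0.036), np.int64(35)), (np.float64(0.04), np.int64(39)), (np.float64(0.044), np.int64(9)), (np.float64(0.068), np.int64(5)), (np.float64(0.072), np.int64(34)), (np.float64(0.076), np.int64(39)), (np.float64(0.08), np.int64(38)), (np.float64(0.084), np.int64(3))]
rim [[0.538, -0.0099], [0.5383, -0.0093], [0.5384, -0.0086], [0.6009, 0.1892], [0.6014, 0.1923], [0.6023, 0.1955]]
[0.11291091 0.54245838]
[0.1128881  0.60397842]
scene0 746 ((578.4346923828125, 26.090415954589844), (208.1116943359375, 64.94481658935547), 83.80867767333984)
lids ((580.5938110351562, 48.44614791870117), (168.05076599121094, 57.75794982910156), 83.33721923828125)
x rng [0.544  0.5691 0.5982]
[(np.float64(0.028), np.int64(10)), (np.float64(0.032), np.int64(92)), (np.float64(0.036), np.int64(137)), (np.float64(0.04), np.int64(29)), (np.float64(0.044), np.int64(2)), (np.float64(0.068), np.int64(17)), (np.float64(0.072), np.int64(119)), (np.float64(0.076), np.int64(116)), (np.float64(0.08), np.int64(19))]
rim [[0.539, -0.0126], [0.5398, -0.0118], [0.5402, -0.0113], [0.602, 0.1919], [0.6027, 0.1934], [0.6045, 0.1953]]
[0.11425265 0.54445386]
[0.09822953 0.60049519]
```

The crop shows the grey box with five green lids standing open, the leftmost at the +y end (crop pixel 150,260; full image ≈ 240,199). The centre is about (0.578, 0.027) and the yaw about -6.4°. I'll shut the fingers and align the yaw first.

step_arm(targets=[[[0,0,0,0,-1],[0,0,0,0,-0.5],[0,0,0,0,0],[0,0,0,0,0],[0,0,0,0,0],[0,0,0,0,0]]], squeeze=20)

```text
time: 0.6
eef_pos: [0.1635, 0.6548, 0.2311]
tcp_rot: [0.057, 0.998, -0.0, -0.0]
contact_force: [0.5, 0.3, -0.8]
opening: 0.148
```

```bash
cat >> h.py <<'E'
from scipy.spatial.transform import Rotation as Ro
C=np.array([.5777,.027]);TH=np.radians(-6.44);BX=np.array([np.cos(TH),np.sin(TH)]);BY=np.array([-np.sin(TH),np.cos(TH)])
def where(goal_t=None,z=None,lat=0):
    s=get_state();p=s['eef_pos'];R=Ro.from_quat(s['tcp_rot']).as_matrix()
    d=p[:2]-C
    print('time',round(s['time'],2),'open',round(s['opening'],3),'t mm',(d@BY*1000).round(1),'lat',(d@BX*1000).round(1),'z',(p[2]*1000).round(1),'F',s['contact_force'].round(2))
    print('tool axes in box: y ang err deg',np.degrees(np.arctan2(R[:2,1]@BX,R[:2,1]@BY)).round(2),'z',R[:,2].round(4))
    if goal_t is not None:
        g=np.r_[C+BY*goal_t+BX*lat,z];print('shift units of 4cm',(R.T@(g-p)/.04).round(3))
E
python3 -c "
from h import *
where(.145,.15)"
```

```text
time 0.6 open 0.148 t mm 577.4 lat -482.0 z 231.1 F [ 0.55  0.3  -0.81]
tool axes in box: y ang err deg 0.13 z [-2.e-04 -4.e-04 -1.e+00]
shift units of 4cm [-12.074 -10.781   2.029]
```

step_arm(targets=[[[0,-0.4,-0.36,0,0],[0,-0.7,-0.63,0,0],[0,-0.7,-0.63,0,0],[0,-0.7,-0.63,0,0],[0,-0.7,-0.63,0,0],[0,-0.7,-0.63,0,0],[0,-0.7,-0.63,0,0],[0,-0.7,-0.63,0,0],[0,-0.7,-0.63,0,0],[0,-0.7,-0.63,0,0]]])

```text
time: 1.43
eef_pos: [0.4033, 0.3833, 0.2317]
tcp_rot: [0.057, 0.998, 0.0, 0.0]
contact_force: [0.8, 1.1, 0.0]
opening: -0.004
```

```bash
python3 -c "
from h import *
where(.145,.12)"
```

```text
time 1.43 open -0.004 t mm 334.5 lat -213.2 z 231.7 F [0.77 1.1  0.05]
tool axes in box: y ang err deg 0.11 z [ 6.e-04  4.e-04 -1.e+00]
shift units of 4cm [-5.338 -4.729  2.792]
```

step_arm(targets=[[[0,-0.66,-0.59,0.3,0],[0,-0.66,-0.59,0.3,0],[0,-0.66,-0.59,0.3,0],[0,-0.66,-0.59,0.3,0],[0,-0.66,-0.59,0.3,0],[0,-0.66,-0.59,0.3,0],[0,-0.66,-0.59,0.3,0],[0,-0.5,-0.5,0.3,0],[0,-0.2,-0.1,0.1,0],[0,0,0,0,0]]])

```text
time: 2.27
eef_pos: [0.593, 0.1708, 0.1299]
tcp_rot: [0.059, 0.998, -0.0, -0.001]
contact_force: [-0.6, -0.1, 0.3]
opening: 0.007
```

```bash
python3 -c "
from h import *
where(.140,.06)
c=grab('scene','s1');grab('top','t1')
cv2.imwrite('pics/s1c.png',cv2.resize(c['pixels'][130:290,170:380,::-1],None,fx=3.7,fy=3.7))
where(.140,.0465)"
```

```text
time 2.27 open 0.007 t mm 144.6 lat -1.0 z 129.9 F [-0.57 -0.14  0.26]
tool axes in box: y ang err deg 0.3 z [-2.2e-03 -2.0e-04 -1.0e+00]
shift units of 4cm [-0.029 -0.114  1.746]
time 2.37 open -0.001 t mm 146.9 lat -2.2 z 131.4 F [-1.22  0.    0.68]
tool axes in box: y ang err deg 0.11 z [-6.e-04  5.e-04 -1.e+00]
shift units of 4cm [-0.056 -0.172  2.123]
```

View pics/s1c.png

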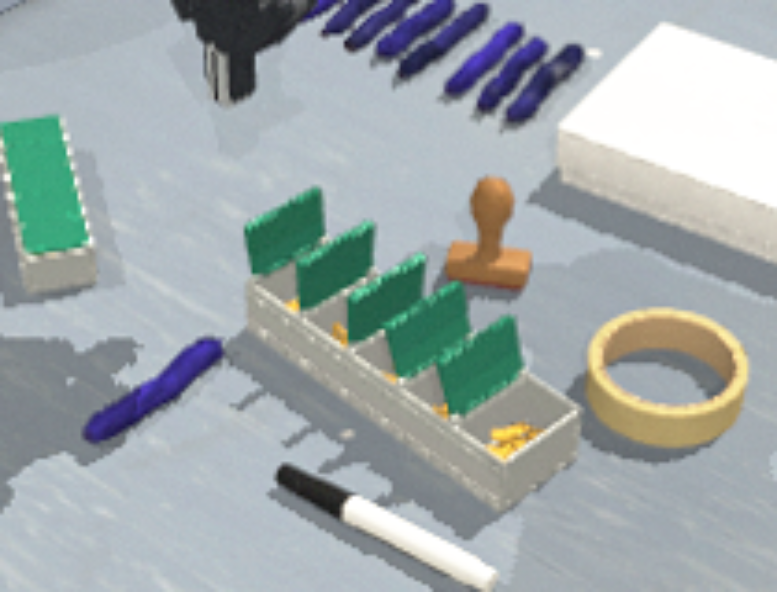

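Fingers (crop 230,80) are just off the +y end and the lids are still open. Lowering now.

step_arm(targets=[[[0,-0.05,-0.1,0.3,0],[0,0,0,0.5,0],[0,0,0,0.5,0],[0,0,0,0.5,0],[0,0,0,0.3,0],[0,0,0,0.02,0],[0,0,0,0,0],[0,0,0,0,0]]])

```text
time: 3.03
eef_pos: [0.5946, 0.169, 0.0478]
tcp_rot: [0.057, 0.998, 0.0, 0.001]
contact_force: [-0.1, -0.2, 0.4]
opening: 0.002
```

```bash
python3 -c "
from h import *
for i in range(5): where(.108,.045)"
```

```text
time 3.03 open 0.002 t mm 143.0 lat 0.8 z 47.8 F [-0.11 -0.21  0.43]
tool axes in box: y ang err deg 0.04 z [ 2.1e-03  2.0e-04 -1.0e+00]
shift units of 4cm [ 0.02  -0.875  0.069]
time 3.03 open 0.002 t mm 143.0 lat 0.8 z 47.8 F [-0.11 -0.21  0.43]
tool axes in box: y ang err deg 0.04 z [ 2.1e-03  2.0e-04 -1.0e+00]
shift units of 4cm [ 0.02  -0.875  0.069]
time 3.03 open 0.002 t mm 143.0 lat 0.8 z 47.8 F [-0.11 -0.21  0.43]
tool axes in box: y ang err deg 0.04 z [ 2.1e-03  2.0e-04 -1.0e+00]
shift units of 4cm [ 0.02  -0.875  0.069]
time 3.03 open 0.002 t mm 143.0 lat 0.8 z 47.8 F [-0.11 -0.21  0.43]
tool axes in box: y ang err deg 0.04 z [ 2.1e-03  2.0e-04 -1.0e+00]
shift units of 4cm [ 0.02  -0.875  0.069]
time 3.03 open 0.002 t mm 143.0 lat 0.8 z 47.8 F [-0.11 -0.21  0.43]
tool axes in box: y ang err deg 0.04 z [ 2.1e-03  2.0e-04 -1.0e+00]
shift units of 4cm [ 0.02  -0.875  0.069]
```

step_arm(targets=[[[0,0,-0.1,0,0],[0,0,-0.12,0,0],[0,0,-0.12,0,0],[0,0,-0.12,0,0]]])

```text
time: 3.37
eef_pos: [0.5921, 0.1495, 0.0473]
tcp_rot: [0.057, 0.998, 0.0, 0.001]
contact_force: [0.2, -0.1, 0.1]
opening: 0.0
```

```bash
python3 -c "
from h import *
where(.108,.045)"
```

```text
time 3.37 open 0.0 t mm 123.3 lat 0.6 z 47.3 F [ 0.19 -0.13  0.1 ]
tool axes in box: y ang err deg 0.1 z [ 0.0012  0.     -1.    ]
shift units of 4cm [ 0.015 -0.383  0.057]
```

step_arm(targets=[[[0,0,-0.12,0,0],[0,0,-0.12,0,0],[0,0,-0.12,0,0],[0,0,-0.12,0,0]]])

```text
time: 3.7
eef_pos: [0.5895, 0.1305, 0.0465]
tcp_rot: [0.057, 0.998, 0.0, -0.0]
contact_force: [0.4, 0.6, -0.3]
opening: 0.003
```

```bash
python3 -c "
from h import *
where(.108,.045)"
```

```text
time 3.7 open 0.003 t mm 104.2 lat 0.1 z 46.5 F [ 0.4   0.55 -0.29]
tool axes in box: y ang err deg 0.1 z [-1.e-04  1.e-04 -1.e+00]
shift units of 4cm [0.003 0.096 0.037]
```

step_arm(targets=[[[0,0,-0.1,0.01,0],[0,0,-0.1,0.01,0]]])

```text
time: 3.87
eef_pos: [0.5886, 0.1227, 0.0457]
tcp_rot: [0.057, 0.998, 0.0, -0.0]
contact_force: [0.6, -0.2, 1.0]
opening: -0.002
```

```bash
python3 -c "
from h import *
where(.108,.045)
c=grab('scene','s2')
cv2.imwrite('pics/s2c.png',cv2.resize(c['pixels'][130:290,170:380,::-1],None,fx=3.7,fy=3.7))
where(.108,.045)"
```

```text
time 3.87 open -0.002 t mm 96.3 lat 0.1 z 45.7 F [ 0.63 -0.24  1.01]
tool axes in box: y ang err deg 0.1 z [ 0.e+00  2.e-04 -1.e+00]
shift units of 4cm [0.004 0.292 0.017]
time 3.92 open -0.0 t mm 95.7 lat 0.1 z 45.6 F [0.24 0.15 0.32]
tool axes in box: y ang err deg 0.11 z [-3.e-04 -4.e-04 -1.e+00]
shift units of 4cm [0.003 0.307 0.014]
```

View pics/s2c.png

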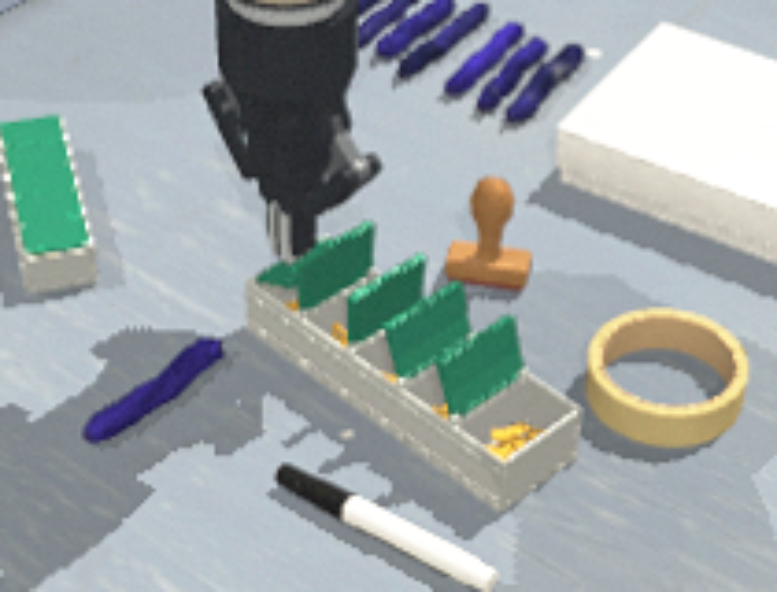

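Lid 1 (crop 275,270) is folding under the fingers, with almost no force. Continuing while easing down slightly.

step_arm(targets=[[[0,0,-0.1,0.01,0],[0,0,-0.1,0.01,0],[0,0,-0.1,0,0],[0,0,-0.1,0,0],[0,0,-0.1,0,0]]])

```text
time: 4.33
eef_pos: [0.5864, 0.1028, 0.0449]
tcp_rot: [0.057, 0.998, -0.0, -0.0]
contact_force: [-0.3, 0.2, -0.2]
opening: -0.0
```

```bash
python3 -c "
from h import *
where(.062,.045)"
```

```text
time 4.33 open -0.0 t mm 76.3 lat 0.1 z 44.9 F [-0.27  0.2  -0.22]
tool axes in box: y ang err deg 0.09 z [-1.e-04 -1.e-04 -1.e+00]
shift units of 4cm [ 0.002 -0.357 -0.002]
```

step_arm(targets=[[[0,0,-0.1,0,0],[0,0,-0.1,0,0],[0,0,-0.1,0,0]]])

```text
time: 4.58
eef_pos: [0.5851, 0.091, 0.045]
tcp_rot: [0.057, 0.998, 0.0, 0.0]
contact_force: [0.2, 0.4, 0.7]
opening: -0.004
```

```bash
python3 -c "
from h import *
where(.062,.045)
c=grab('scene','s3')
cv2.imwrite('pics/s3c.png',cv2.resize(c['pixels'][130:290,170:380,::-1],None,fx=3.7,fy=3.7))
where(.062,.045)"
```

```text
time 4.58 open -0.004 t mm 64.5 lat 0.1 z 45.0 F [0.17 0.44 0.71]
tool axes in box: y ang err deg 0.09 z [ 2.e-04  2.e-04 -1.e+00]
shift units of 4cm [ 0.003 -0.061  0.   ]
time 4.63 open -0.002 t mm 63.8 lat 0.2 z 45.0 F [ 0.31 -0.81 -0.59]
tool axes in box: y ang err deg 0.11 z [ 1.e-04 -2.e-04 -1.e+00]
shift units of 4cm [ 0.005 -0.046  0.001]
```

View pics/s3c.png

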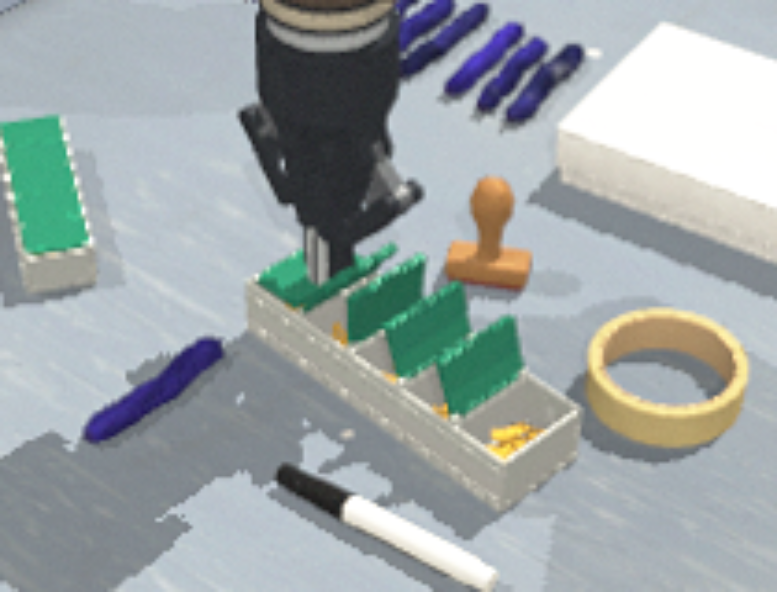

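Lid 1 (crop 285,280) isn't clearly flat and there's no vertical force yet. I'll ease down over its free edge until I feel a light contact.

step_arm(targets=[[[0,0,0,0.01,0],[0,0,0,0.01,0],[0,0,0,0,0]]])

```text
time: 4.88
eef_pos: [0.5852, 0.0906, 0.0448]
tcp_rot: [0.057, 0.998, -0.001, -0.0]
contact_force: [-2.3, -4.5, 4.0]
opening: 0.001
```

```bash
python3 -c "
from h import *
where()"
```

```text
time 4.88 open 0.001 t mm 64.1 lat 0.3 z 44.8 F [-2.32 -4.51  4.04]
tool axes in box: y ang err deg 0.05 z [-3.0e-04 -1.6e-03 -1.0e+00]
```

step_arm(targets=[[[0,0,0,0.01,0],[0,0,0,0,0]]])

```text
time: 5.05
eef_pos: [0.5853, 0.0906, 0.0447]
tcp_rot: [0.056, 0.998, -0.001, -0.0]
contact_force: [-3.5, -3.9, 5.9]
opening: -0.001
```

```bash
python3 -c "
from h import *
where()
c=grab('top','t3');W=pts(c)
cv2.imwrite('pics/t3c.png',cv2.resize(c['pixels'][170:250,210:350,::-1],None,fx=5,fy=5))
where()"
```

```text
time 5.05 open -0.001 t mm 64.1 lat 0.4 z 44.7 F [-3.51 -3.87  5.95]
tool axes in box: y ang err deg 0.04 z [-3.0e-04 -1.7e-03 -1.0e+00]
time 5.1 open -0.003 t mm 64.1 lat 0.4 z 44.7 F [-2.22 -3.8   6.16]
tool axes in box: y ang err deg 0.04 z [-3.0e-04 -1.7e-03 -1.0e+00]
```

View pics/t3c.png

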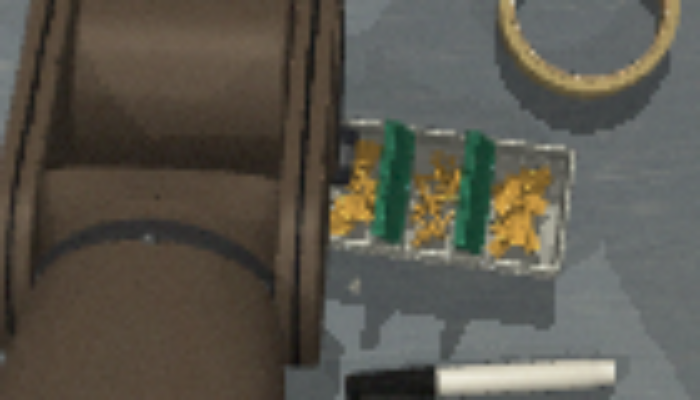

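Contact is now light (about 6 N down at z 44.7), which matches the shut height, so lid 1 is pressed shut. I'll keep roughly this height and go on.

step_arm(targets=[[[0,0,-0.08,0,0],[0,0,-0.1,0,0],[0,0,-0.1,-0.005,0],[0,0,-0.1,0,0]]])

```text
time: 5.43
eef_pos: [0.5831, 0.076, 0.0436]
tcp_rot: [0.057, 0.998, -0.0, -0.0]
contact_force: [-0.4, 0.1, 0.3]
opening: 0.001
```

```bash
python3 -c "
from h import *
where()"
```

```text
time 5.43 open 0.001 t mm 49.3 lat -0.2 z 43.6 F [-0.43  0.12  0.26]
tool axes in box: y ang err deg 0.04 z [-3.e-04 -6.e-04 -1.e+00]
```

step_arm(targets=[[[0,0,-0.1,0,0],[0,0,-0.1,0,0],[0,0,-0.1,0,0]]])

```text
time: 5.68
eef_pos: [0.582, 0.0642, 0.0439]
tcp_rot: [0.057, 0.998, 0.0, 0.0]
contact_force: [-0.1, 2.9, 2.9]
opening: 0.001
```

```bash
python3 -c "
from h import *
where()
c=grab('scene','s4')
cv2.imwrite('pics/s4c.png',cv2.resize(c['pixels'][130:290,170:380,::-1],None,fx=3.7,fy=3.7))
where()"
```

```text
time 5.68 open 0.001 t mm 37.4 lat 0.1 z 43.9 F [-0.13  2.92  2.89]
tool axes in box: y ang err deg 0.12 z [ 1.e-04  8.e-04 -1.e+00]
time 5.73 open 0.006 t mm 36.8 lat 0.2 z 44.1 F [0.51 1.16 2.99]
tool axes in box: y ang err deg 0.14 z [ 1.e-04  4.e-04 -1.e+00]
```

View pics/s4c.png

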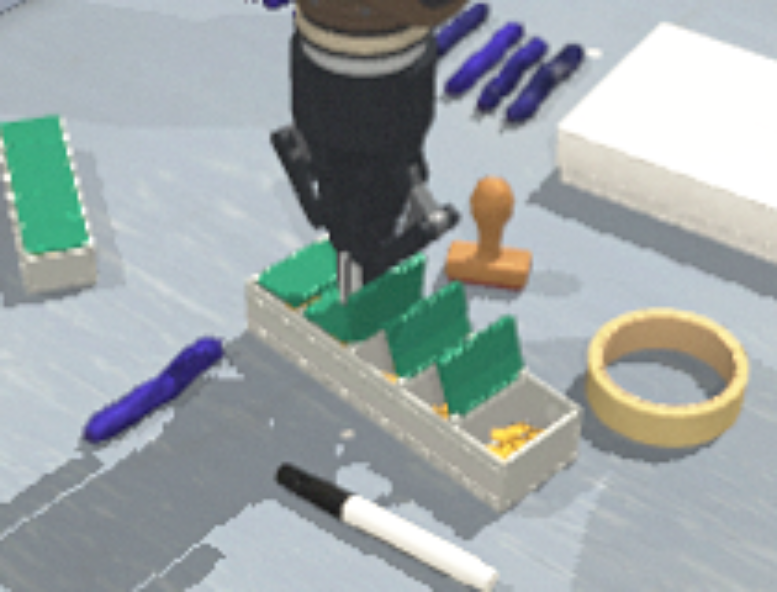

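```bash
cat >> h.py <<'E'
def lids(tag):
    c=pickle.load(open(tag+'.pkl','rb'));W=pts(c)
    hs=cv2.cvtColor(c['pixels'],cv2.COLOR_RGB2HSV);g=(hs[...,0]>60)&(hs[...,0]<90)&(hs[...,1]>100)
    q=W[g];q=q[np.isfinite(q[:,0])]
    b=np.c_[(q[:,:2]-C)@BX,(q[:,:2]-C)@BY,q[:,2]]*1000
    b=b[(abs(b[:,0])<32)&(abs(b[:,1])<115)]
    for k in range(1,6):
        hy=98-40*(k-1)
        m=b[(b[:,1]<hy+2)&(b[:,1]>hy-38)]
        print('lid',k,'n',len(m),[(int(hy-a-3),int(((m[:,1]<hy-a)&(m[:,1]>hy-a-6)).sum()),np.round(np.median(m[(m[:,1]<hy-a)&(m[:,1]>hy-a-6)][:,2]),1)) for a in range(0,36,6) if ((m[:,1]<hy-a)&(m[:,1]>hy-a-6)).any()])
E
python3 -c "
from h import *
lids('s4')"
```

```text
lid 1 n 229 [(95, 31, np.float64(41.4)), (89, 38, np.float64(42.4)), (83, 40, np.float64(42.9)), (77, 37, np.float64(43.5)), (71, 33, np.float64(43.7)), (65, 34, np.float64(44.7))]
lid 2 n 101 [(55, 19, np.float64(41.2)), (49, 20, np.float64(42.1)), (43, 20, np.float64(42.5)), (37, 16, np.float64(42.8)), (31, 13, np.float64(43.9)), (25, 9, np.float64(45.7))]
lid 3 n 545 [(15, 243, np.float64(59.9)), (9, 3, np.float64(78.8)), (-9, 18, np.float64(73.2)), (-15, 192, np.float64(66.0))]
lid 4 n 362 [(-25, 39, np.float64(44.4)), (-49, 30, np.float64(72.9)), (-55, 187, np.float64(64.5))]
lid 5 n 94 [(-65, 40, np.float64(44.1))]
```

Lid 1 reads 41.4 to 44.7 mm along its face, so it is fully shut. Lid 2 is nearly down. Continuing at this height.

step_arm(targets=[[[0,0,-0.1,0,0],[0,0,-0.1,0,0],[0,0,-0.1,0,0],[0,0,-0.1,0,0]]])

```text
time: 6.07
eef_pos: [0.5809, 0.0485, 0.0448]
tcp_rot: [0.057, 0.998, 0.0, 0.001]
contact_force: [0.5, 5.3, 4.8]
opening: -0.001
```

```bash
python3 -c "
from h import *
where()"
```

```text
time 6.07 open -0.001 t mm 21.8 lat 0.8 z 44.8 F [0.48 5.28 4.81]
tool axes in box: y ang err deg 0.09 z [ 2.e-03  9.e-04 -1.e+00]
```

step_arm(targets=[[[0,0,-0.1,0,0],[0,0,-0.1,0,0],[0,0,-0.1,0,0]]])

```text
time: 6.32
eef_pos: [0.578, 0.0355, 0.0432]
tcp_rot: [0.057, 0.998, -0.001, -0.001]
contact_force: [-0.5, -1.4, -0.0]
opening: 0.0
```

```bash
python3 -c "
from h import *
where()"
```

```text
time 6.32 open 0.0 t mm 8.4 lat -0.7 z 43.2 F [-0.48 -1.41 -0.01]
tool axes in box: y ang err deg 0.05 z [-0.0017 -0.0014 -1.    ]
```

step_arm(targets=[[[0,0,-0.1,0,0],[0,0,-0.1,0,0],[0,0,-0.1,0,0]]])

```text
time: 6.57
eef_pos: [0.5773, 0.0243, 0.0439]
tcp_rot: [0.057, 0.998, 0.0, -0.0]
contact_force: [-1.1, 4.0, 2.9]
opening: -0.004
```

```bash
python3 -c "
from h import *
where()
c=grab('scene','s5')
lids('s5')
cv2.imwrite('pics/s5c.png',cv2.resize(c['pixels'][130:290,170:380,::-1],None,fx=3.7,fy=3.7))
where()"
```

```text
time 6.57 open -0.004 t mm -2.7 lat -0.1 z 43.9 F [-1.07  4.04  2.87]
tool axes in box: y ang err deg 0.12 z [-2.e-04  7.e-04 -1.e+00]
lid 1 n 278 [(95, 37, np.float64(41.0)), (89, 37, np.float64(41.9)), (83, 39, np.float64(42.9)), (77, 46, np.float64(43.7)), (71, 37, np.float64(43.9)), (65, 63, np.float64(44.4))]
lid 2 n 253 [(55, 39, np.float64(41.5)), (49, 45, np.float64(41.7)), (43, 35, np.float64(42.5)), (37, 40, np.float64(43.7)), (31, 38, np.float64(44.1)), (25, 43, np.float64(43.4))]
lid 3 n 120 [(15, 20, np.float64(41.4)), (9, 25, np.float64(42.1)), (3, 18, np.float64(42.1)), (-3, 15, np.float64(42.8)), (-9, 14, np.float64(43.6)), (-15, 9, np.float64(43.0))]
lid 4 n 545 [(-25, 196, np.float64(59.0)), (-43, 1, np.float64(104.3)), (-49, 37, np.float64(72.8)), (-55, 185, np.float64(64.5))]
lid 5 n 97 [(-65, 32, np.float64(44.0))]
time 6.62 open -0.003 t mm -3.2 lat 0.0 z 44.0 F [-0.58  2.26  2.41]
tool axes in box: y ang err deg 0.13 z [-2.e-04  2.e-04 -1.e+00]
```

View pics/s5c.png

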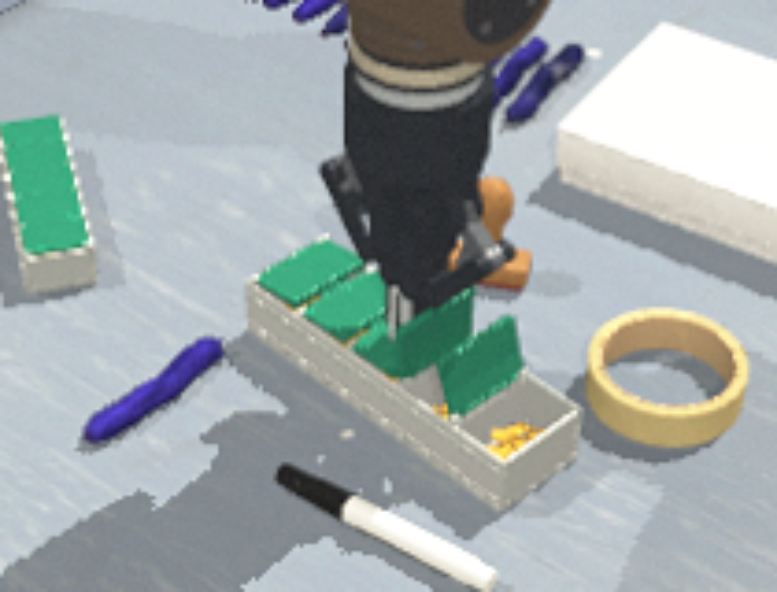

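Lids 1 and 2 are shut, lid 3 (crop 380,350) is nearly down, and the box hasn't moved. Carrying on a touch lighter.

step_arm(targets=[[[0,0,-0.09,-0.005,0],[0,0,-0.09,0,0],[0,0,-0.09,0,0],[0,0,-0.09,0,0],[0,0,-0.09,0,0]]])

```text
time: 7.03
eef_pos: [0.576, 0.0067, 0.0448]
tcp_rot: [0.057, 0.998, 0.0, 0.001]
contact_force: [-0.0, 3.9, 5.4]
opening: -0.001
```

```bash
python3 -c "
from h import *
where()"
```

```text
time 7.03 open -0.001 t mm -20.4 lat 0.6 z 44.8 F [-0.03  3.91  5.38]
tool axes in box: y ang err deg 0.09 z [ 1.5e-03  5.0e-04 -1.0e+00]
```

step_arm(targets=[[[0,0,-0.09,0,0],[0,0,-0.09,0,0],[0,0,-0.09,0,0],[0,0,-0.09,0,0]]])

```text
time: 7.37
eef_pos: [0.5728, -0.0084, 0.0432]
tcp_rot: [0.057, 0.998, -0.0, -0.001]
contact_force: [-0.7, 1.3, 1.1]
opening: 0.005
```

```bash
python3 -c "
from h import *
where()"
```

```text
time 7.37 open 0.005 t mm -35.8 lat -0.9 z 43.2 F [-0.69  1.3   1.06]
tool axes in box: y ang err deg 0.08 z [-2.e-03 -6.e-04 -1.e+00]
```

step_arm(targets=[[[0,0,-0.09,0,0],[0,0,-0.09,0,0],[0,0,-0.09,0,0]]])

```text
time: 7.62
eef_pos: [0.5726, -0.0185, 0.0443]
tcp_rot: [0.057, 0.998, 0.0, 0.0]
contact_force: [0.7, 2.9, 3.6]
opening: -0.003
```

```bash
python3 -c "
from h import *
where()
c=grab('scene','s6')
lids('s6')
cv2.imwrite('pics/s6c.png',cv2.resize(c['pixels'][130:290,170:380,::-1],None,fx=3.7,fy=3.7))
where()"
```

```text
time 7.62 open -0.003 t mm -45.8 lat 0.0 z 44.3 F [0.71 2.88 3.58]
tool axes in box: y ang err deg 0.11 z [ 2.e-04  7.e-04 -1.e+00]
lid 1 n 277 [(95, 32, np.float64(41.2)), (89, 41, np.float64(41.9)), (83, 38, np.float64(42.7)), (77, 47, np.float64(43.3)), (71, 41, np.float64(44.3)), (65, 57, np.float64(43.7))]
lid 2 n 307 [(55, 45, np.float64(41.0)), (49, 42, np.float64(41.8)), (43, 44, np.float64(42.8)), (37, 40, np.float64(43.6)), (31, 46, np.float64(44.1)), (25, 69, np.float64(44.3))]
lid 3 n 294 [(15, 42, np.float64(41.1)), (9, 48, np.float64(41.9)), (3, 41, np.float64(42.9)), (-3, 54, np.float64(43.3)), (-9, 41, np.float64(44.1)), (-15, 51, np.float64(43.9))]
lid 4 n 125 [(-25, 31, np.float64(40.8)), (-31, 21, np.float64(41.2)), (-37, 22, np.float64(42.5)), (-43, 17, np.float64(42.4)), (-49, 15, np.float64(44.0)), (-55, 12, np.float64(45.0))]
lid 5 n 251 [(-65, 235, np.float64(60.1)), (-95, 1, np.float64(113.6))]
time 7.67 open 0.002 t mm -46.3 lat 0.1 z 44.4 F [-0.25  2.14  2.11]
tool axes in box: y ang err deg 0.12 z [ 3.e-04  2.e-04 -1.e+00]
```

View pics/s6c.png

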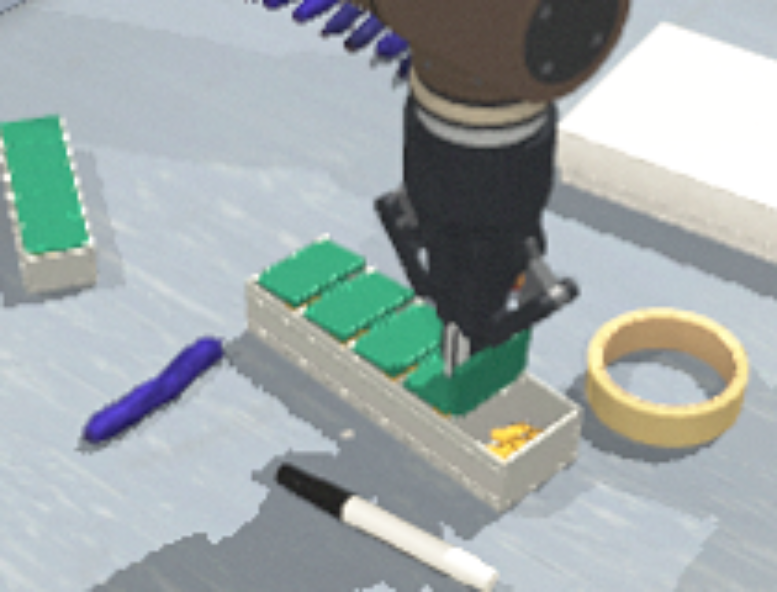

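Lids 1–3 are shut and lid 4 (crop 430,385) is nearly down. Continuing through lids 4 and 5.

step_arm(targets=[[[0,0,-0.09,0,0],[0,0,-0.09,0,0],[0,0,-0.09,0,0],[0,0,-0.09,0,0]]])

```text
time: 8.0
eef_pos: [0.5715, -0.0326, 0.0448]
tcp_rot: [0.057, 0.998, 0.0, 0.001]
contact_force: [0.2, 4.5, 5.1]
opening: 0.002
```

```bash
python3 -c "
from h import *
where()"
```

```text
time 8.0 open 0.002 t mm -60.0 lat 0.5 z 44.8 F [0.24 4.53 5.12]
tool axes in box: y ang err deg 0.09 z [ 1.5e-03  5.0e-04 -1.0e+00]
```

step_arm(targets=[[[0,0,-0.09,0,0],[0,0,-0.09,0,0],[0,0,-0.09,0,0],[0,0,-0.09,0,0]]])

```text
time: 8.33
eef_pos: [0.5683, -0.0478, 0.0432]
tcp_rot: [0.057, 0.998, -0.0, -0.001]
contact_force: [0.2, 0.6, -0.3]
opening: 0.003
```

```bash
python3 -c "
from h import *
where()"
```

```text
time 8.33 open 0.003 t mm -75.4 lat -0.9 z 43.2 F [ 0.23  0.58 -0.28]
tool axes in box: y ang err deg 0.08 z [-1.8e-03 -6.0e-04 -1.0e+00]
```

step_arm(targets=[[[0,0,-0.09,0,0],[0,0,-0.09,0,0],[0,0,-0.09,0,0],[0,0,-0.09,0,0],[0,0,-0.09,0,0]]])

```text
time: 8.75
eef_pos: [0.5677, -0.0648, 0.0448]
tcp_rot: [0.057, 0.998, 0.0, 0.001]
contact_force: [1.0, 2.8, 3.7]
opening: 0.003
```

```bash
python3 -c "
from h import *
where()
c=grab('scene','s7')
lids('s7')
cv2.imwrite('pics/s7c.png',cv2.resize(c['pixels'][130:290,170:380,::-1],None,fx=3.7,fy=3.7))
where()"
```

```text
time 8.75 open 0.003 t mm -92.3 lat 0.4 z 44.8 F [0.95 2.8  3.66]
tool axes in box: y ang err deg 0.1 z [ 1.3e-03  7.0e-04 -1.0e+00]
lid 1 n 277 [(95, 29, np.float64(41.2)), (89, 44, np.float64(42.0)), (83, 41, np.float64(42.4)), (77, 40, np.float64(43.3)), (71, 45, np.float64(44.2)), (65, 60, np.float64(43.7))]
lid 2 n 307 [(55, 38, np.float64(41.4)), (49, 37, np.float64(42.2)), (43, 51, np.float64(42.9)), (37, 41, np.float64(43.1)), (31, 47, np.float64(44.2)), (25, 64, np.float64(44.6))]
lid 3 n 325 [(15, 40, np.float64(41.8)), (9, 55, np.float64(41.7)), (3, 43, np.float64(42.5)), (-3, 48, np.float64(43.5)), (-9, 51, np.float64(43.7)), (-15, 73, np.float64(44.0))]
lid 4 n 342 [(-25, 48, np.float64(41.0)), (-31, 52, np.float64(41.6)), (-37, 48, np.float64(42.3)), (-43, 55, np.float64(43.1)), (-49, 47, np.float64(44.2)), (-55, 71, np.float64(43.8))]
lid 5 n 195 [(-65, 38, np.float64(41.0)), (-71, 32, np.float64(41.2)), (-77, 28, np.float64(42.5)), (-83, 24, np.float64(42.8)), (-89, 21, np.float64(43.1)), (-95, 37, np.float64(43.8))]
time 8.8 open -0.0 t mm -93.1 lat 0.5 z 44.8 F [-0.33  2.21  3.8 ]
tool axes in box: y ang err deg 0.09 z [ 1.3e-03 -4.0e-04 -1.0e+00]
```

View pics/s7c.png

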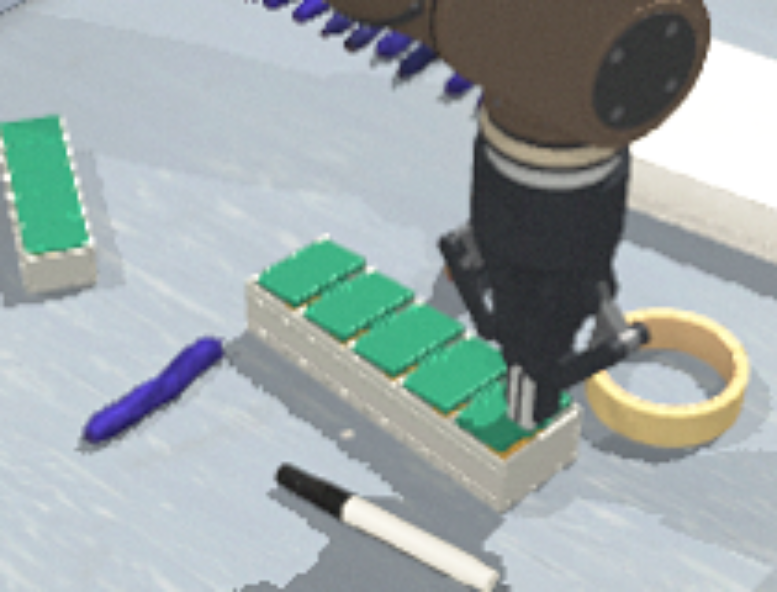

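step_arm(targets=[[[0,0,-0.09,0,0],[0,0,-0.09,0,0],[0,0,-0.09,0,0],[0,0,-0.1,0,0],[0,0,-0.1,0,0],[0,0,-0.1,0,0],[0,0,-0.15,0,0],[0,0,-0.2,0,0],[0,0,-0.2,-0.1,0],[0,0,0,-0.3,0]]])

```text
time: 9.63
eef_pos: [0.5605, -0.1106, 0.0587]
tcp_rot: [0.058, 0.998, 0.0, -0.002]
contact_force: [1.0, -1.1, 0.1]
opening: -0.001
```

step_arm(targets=[[[0,0,0,-0.6,0],[0,0,0,-0.8,0],[0,0,0,-0.8,0],[0,0,-0.5,-0.8,0],[0,0,-0.8,-0.5,0],[0,0,-0.8,0,0],[0,0,-0.6,0,0],[0,0,-0.2,0,0],[0,0,0,0,0],[0,0,0,0,0]]])

```text
time: 10.47
eef_pos: [0.5487, -0.2243, 0.2003]
tcp_rot: [0.057, 0.998, 0.0, -0.0]
contact_force: [-0.4, 0.0, 0.4]
opening: 0.001
```

```bash
python3 - <<'E'
from h import *
where()
c=grab('scene','s8');lids('s8')
t=grab('top','t8');lids('t8')
cv2.imwrite('pics/s8c.png',cv2.resize(c['pixels'][130:290,170:380,::-1],None,fx=3.7,fy=3.7))
W=pts(t)
for nm,(u0,u1,v0,v1) in dict(tape=(305,350,148,193),stamp=(258,290,148,176),marker=(275,338,236,256),blue=(232,248,220,270)).items():
    q=W[v0:v1,u0:u1].reshape(-1,3);q=q[q[:,2]>.008]
    print(nm,cv2.minAreaRect(q[:,:2].astype(np.float32)*1000))
E
```

```text
time 10.47 open 0.001 t mm -253.0 lat -0.6 z 200.3 F [-0.38  0.02  0.36]
tool axes in box: y ang err deg 0.14 z [-1.e-04  8.e-04 -1.e+00]
lid 1 n 276 [(95, 28, np.float64(41.1)), (89, 43, np.float64(42.2)), (83, 39, np.float64(42.7)), (77, 43, np.float64(43.6)), (71, 43, np.float64(44.0)), (65, 57, np.float64(44.1))]
lid 2 n 306 [(55, 42, np.float64(41.0)), (49, 38, np.float64(41.6)), (43, 46, np.float64(43.3)), (37, 45, np.float64(43.5)), (31, 48, np.float64(44.1)), (25, 65, np.float64(43.7))]
lid 3 n 328 [(15, 42, np.float64(41.3)), (9, 42, np.float64(41.9)), (3, 56, np.float64(42.4)), (-3, 44, np.float64(43.5)), (-9, 51, np.float64(43.8)), (-15, 67, np.float64(44.1))]
lid 4 n 345 [(-25, 44, np.float64(41.0)), (-31, 52, np.float64(41.7)), (-37, 49, np.float64(42.3)), (-43, 56, np.float64(43.5)), (-49, 52, np.float64(43.8)), (-55, 70, np.float64(44.1))]
lid 5 n 365 [(-65, 55, np.float64(40.7)), (-71, 48, np.float64(41.6)), (-77, 53, np.float64(42.8)), (-83, 58, np.float64(43.2)), (-89, 53, np.float64(43.9)), (-95, 77, np.float64(44.2))]
lid 1 n 341 [(95, 52, np.float64(42.7)), (89, 
[... 600 characters left out ...]
, 56, np.float64(45.6)), (-49, 56, np.float64(46.0)), (-55, 50, np.float64(45.8))]
lid 5 n 344 [(-65, 54, np.float64(43.6)), (-71, 56, np.float64(44.5)), (-77, 55, np.float64(44.1)), (-83, 55, np.float64(44.9)), (-89, 58, np.float64(46.0)), (-95, 48, np.float64(46.7))]
tape ((672.3819580078125, -84.36189270019531), (89.65193176269531, 90.06950378417969), 9.453437805175781)
stamp ((688.1675415039062, 55.170066833496094), (23.995025634765625, 49.76709747314453), 28.9739933013916)
marker ((486.4819030761719, -33.212646484375), (25.151010513305664, 132.28179931640625), 1.3520638942718506)
blue ((481.45660400390625, 131.63766479492188), (102.36940002441406, 17.87194061279297), 2.0526578426361084)
```

View pics/s8c.png

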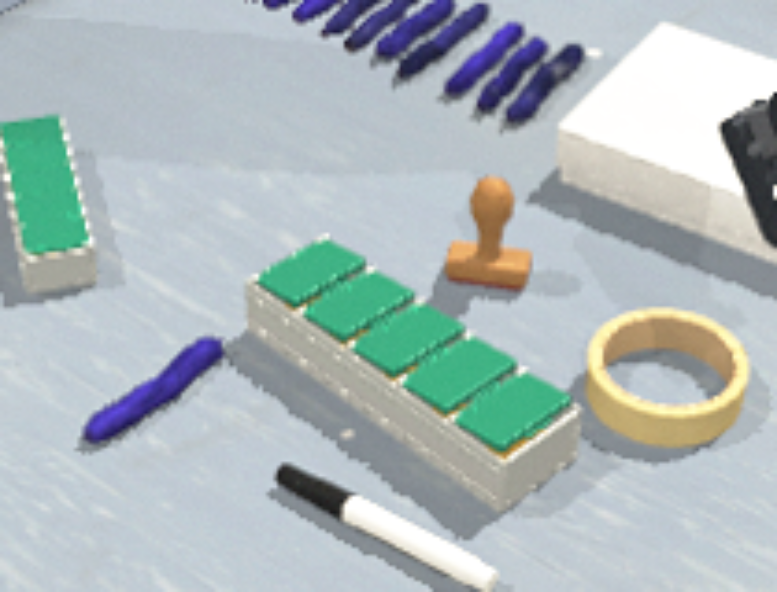

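View pics/t8.png

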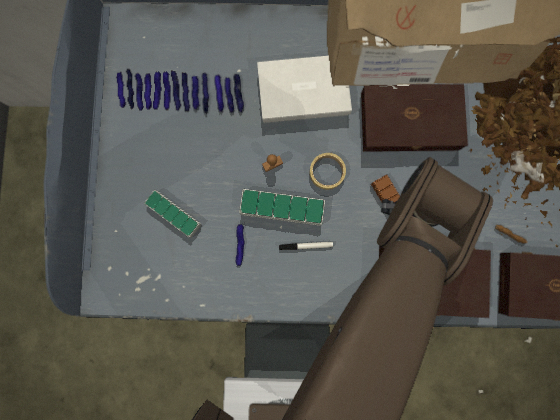

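All five lids are flat (top view 245–322, 207), the box is in place and the loose items look unmoved. The arm is clear at z = 0.20, so I'm handing in.

```bash
python3 -c "
from h import *
a=pickle.load(open('s0.pkl' if 0 else 'scene0.pkl','rb'))['pixels'].astype(int);b=pickle.load(open('s8.pkl','rb'))['pixels'].astype(int)
print('marker-region diff',abs(a-b)[250:295,240:310].mean())
print(sign_off())"
```

```text
marker-region diff 16.726137566137567
the job is handed in; nothing more can be done
None
```

All five lids of the larger grey organiser are folded down and pressed shut. I did it in one pass with shut fingertips from the left-hand (+y) end to the -y end, lifting only after lid 5 was down. The job was handed in with the robot clock at about 10.5 s.

- **Force:** the forces I read along the pass peaked at about 6 N down and 5 N sideways. They were sampled every few steps, so brief peaks in between are not ruled out.
- **Lids:** the final scene-camera depth shows every lid rising from about 41 mm at the hinge to 44 mm near the free edge, which matches the shut profile. The top camera reads about 2 mm higher throughout, as it already did on the bare bench.
- **Organiser:** it did not visibly slide, and the lids still line up with the pose I measured at the start.
- **Loose items:** the tape, stamp and blue roll measure within 1–2 mm of where they started.
- **Checks that disagreed:** the marker's final outline came out wider (25 mm instead of 15 mm), with its centre 4 mm off. A before/after picture comparison around it also differed (mean 16.7), and I did not look into why. The pictures show it in the same place, and the fingers never came near it. My guess is a few stray depth readings and changed shadows.

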